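# Close up the culture cupboard

### The arm

A 6-joint arm with a two-finger parallel gripper is mounted at the origin on the work surface. World frame = base frame: x ahead of the robot, y to its left, z up, the work surface at z = 0. Lengths are in m, angles in rad, forces in N, time in s.
With the tool pointing down it reaches from about 0.375 to 0.9 m from the base axis. Payload 3.1 kg.
Tool frame: the origin (TCP) lies on the centre line of the jaws, within the pads' length; the fingertips stand 19 mm ahead of it and the grasp point (between the pads) is the TCP; z points along the fingers, y is the line along which they close (so a half turn about z gives the same grasp; the last joint's range is limited). The gripper opens to 85 mm and grips with 20 to 120 N. Pads are 22 mm wide; open, the fingers measure 114 mm over their backs; the gripper's body (76 mm by 85 mm) begins 54 mm behind the grasp point. The pads swing forward as they close: fully open they stand 13 mm farther back than shut.
Start: joints at [-1.427, 0.527, 1.433, -0, 1.181, -0.178], TCP at [0.198, -0.593, 0.25] pointing down, gripper open.
Joint ranges: [-3.08, 3.08], [-0.75, 2.2], [0.22, 2.44], [-1.43, 4.57], [0, 2.65], [-2.85, 2.85]. Speed limits (rad/s): [2.79, 2.79, 3.14, 3.14, 3.14, 3.14].

### API

Orientations are given as a unit quaternion [x, y, z, w].
In Python, from station import manip, cams, sign_off gives the robot as it stands.
- The arm moves only by the tool carry_out, never from a script. Its argument "targets" is a list that holds one entry, the list of rows, each a list of 7 numbers: the shift along the tool's x, y, z in cm, then the turn, a rotation vector about the tool's x, y, z in degrees, then the finger opening in cm, from 0 to 8.54. A call has 1 to 12 rows; each row is the pose to reach, as a shift and turn from the pose commanded when the call began, along the tool's axes at that moment; what a row does not reach only later rows make up. A row lasts 1/12 s, in which the tool goes at most 41.7 mm and 7.16 degrees, less where a joint would pass 70% of its speed; a pose out of reach is approached as far as the arm can. A call with a gripper value outside its range is refused whole. The fingers move at their own pace and stop on an object; "force" is the grip in N (left out, the last holds). Time passes only in rows, so rows that repeat a pose let the fingers close. It gives the time, the measured TCP pose, the force, the opening and the grip force at its end, in the units of the state.
- manip.sense(): the state, without advancing time (a new reading comes with each control period).
- cams.snapshot(name): name is "scene" or "top" or "wrist"; returns the picture (480x640x3 uint8, red, green, blue); there is no depth.
- cams.camera_info(name): a dict with "K" (3x3 intrinsics, pixels), "T" (4x4, takes a point from camera to world coordinates). Camera axes: x right, y down, z forward; pixel columns grow to the right and rows downward; lengths in m; the calibration is good to about 2 mm. A picture is of the moment at which its call begins: read the wrist's pose just before it. camera_info takes no time and is no camera call; for the wrist camera it gives the pose at the moment of the call.
- sign_off(): hands the job in; it is judged then, once.
The state is a dict: "t": time; "q": joint angles; "qd": joint speeds; "tau": joint torques, N m; "tcp_pos": TCP position; "tool_rot": TCP orientation; "force": force on the tool from outside, world axes, zero at the start; "ft_torque": the same for the moment, N m; "finger_gap": opening from 0.0 (shut) to 1.0 (fully open); "gripper_force": force on a finger pad.
Only numpy, scipy, OpenCV 4.12 (cv2) and the standard library are available. Lean on these libraries where they do the work, as an engineer would, in place of code of your own. Each camera call takes 0.05 s, during which the arm holds its last target. There are 200 camera calls.

### The job

Close up the culture cupboard: with the fingertips, push each of the two trays of flasks fully home, flush with the front edges of the cupboard's sides, and only then push the door completely shut. Do not lift the trays or the flasks in them, and leave the other glassware and the tube block where they stand.

Things in the scene. Friction and masses are not known exactly. Their poses are not given: they have to be found in the camera images.
- cupboard: Low pale wooden cupboard, fixed: 230 deep (x), 290 wide (y), 167 high, on a recessed plinth 55 high. Origin: centre of its underside on the table; x points from its open front (plane x = -115, facing the robot) into the cupboard, y to its left. Two bays side by side, floor at 67 mm, 88 high, 127 wide, centred at y = +69.5 and -69.5; top board 12 thick, its front edge set back 22 mm.
- tray_left: Loose wooden tray in the left bay (cupboard y = +69.5), 215 long (x), 121 wide, front panel 80 high, 8 thick, its outer face at tray x = -107.5. Origin: centre of underside; x points into the cupboard. Fully home, against the back, the origin is at cupboard x = -7.5, z = 67 and the panel is flush with the cupboard's sides. Starts 40 to 85 mm out; slides with under 10 N.
- flask_left1: Flat glass culture flask with white cap, lying in the left tray, at its left side: 169 long (x, cap to -x), 48 wide, 38 high. Loose. Origin: middle of its length, on its underside.
- flask_left2: Flat glass culture flask with white cap, lying in the left tray, at its right side: 169 long (x, cap to -x), 48 wide, 38 high. Loose. Origin: middle of its length, on its underside.
- tray_right: Loose wooden tray in the right bay (cupboard y = -69.5), 215 long (x), 121 wide, front panel 80 high, 8 thick, its outer face at tray x = -107.5. Origin: centre of underside; x points into the cupboard. Fully home, against the back, the origin is at cupboard x = -7.5, z = 67 and the panel is flush with the cupboard's sides. Starts 40 to 85 mm out; slides with under 10 N.
- flask_right1: Flat glass culture flask with white cap, lying in the right tray, at its left side: 169 long (x, cap to -x), 48 wide, 38 high. Loose. Origin: middle of its length, on its underside.
- flask_right2: Flat glass culture flask with white cap, lying in the right tray, at its right side: 169 long (x, cap to -x), 48 wide, 38 high. Loose. Origin: middle of its length, on its underside.
- door (a joint): The cupboard's door, rad: 0 = shut, grows as it opens towards the robot; starts at 1.3 to 1.75. Plain plywood panel 288 wide, 107 high, 16 thick, no handle, upright hinge at its left edge; underside 60, top 167 mm above the table. Shut, its inner face is 3 mm before the carcass and covers both bays. Stays where it is left, no catch; about 1 N at the free edge moves it.
- door_hinge (a point): On the door's hinge axis at the height of its top edge (inner-face corner): cupboard x = -118, y = +145, z = 167 mm. Axes turn with the door: x is the door's normal, from its outer to its inner face; the panel runs from here 288 mm along -y.
- door_edge (a point): Top corner of the door at its free edge, on the outer face (door frame: 16 mm outward, 288 mm from the hinge). Axes as door_hinge.
- flask_table: Flat culture flask like the others (169 x 48 x 38), lying on the table before the cupboard, low enough for the door to pass over it. Origin: middle of its length, underside.
- dish: Closed glass dish, 90 across, 16 high, on the table before the cupboard, under the door's sweep. Origin: centre of underside.
- dish_stack: Two stacked glass dishes, 90 across, 32 high in all, on the cupboard's top near the back. Origin: centre of underside.
- reagent: Amber reagent bottle, 70 across, 160 high, on the table to the right. Origin: centre of underside.
- beaker: Glass beaker, 70 across, 90 high, on the table to the right. Origin: centre of underside.
- jar: Glass jar with metal cap, 60 across, 80 high, on the table to the left. Origin: centre of underside.
- tube_block: Wooden tube block 60 x 160 x 40 high, on the table to the left. Origin: centre of underside.
Things that resemble listed ones, but are neither listed nor needed, are in the scene too. What is shaped like the flask_right2 but purple or turquoise is not meant.

How it is judged:
On the way, in this order (a step that is already met when the one before it is completed fails the run):
1. both trays are pushed home while the door is still open (x of each of tray_left, tray_right in the frame of cupboard above -0.0135 m and value of joint door above 0.6 rad), for 0.2 s.
2. the door is pushed shut (value of joint door below 0.035 rad), for 0.2 s.
At the end, for the whole second after the job is handed in: Both trays are home (within 6 mm of flush with the cupboard's front) with their flasks in them and at rest, and the door is shut (within 0.035 rad, 10 mm at its free edge). The trays went home while the door was still open by more than 0.6 rad (x of each of tray_left, tray_right in the frame of cupboard above -0.0135 m and horizontal distance between each of flask_left1, flask_left2 and tray_left below 0.05 m and horizontal distance between each of flask_right1, flask_right2 and tray_right below 0.05 m and value of joint door below 0.035 rad and linear speed of each of tray_left, tray_right below 0.01 m/s); the robot touches nothing.
It fails at once if the door is pushed nearly shut (under 0.5 rad) while a tray still stands out by more than 10 mm (value of joint door below 0.5 rad and x of any of tray_left, tray_right in the frame of cupboard below -0.0175 m).
It fails at once if a tray or a flask in it is lifted (tray by 18 mm, flask by 23 mm) (height (world z) of any of tray_left, tray_right above 0.085 m or height (world z) of any of flask_left1, flask_left2, flask_right1, flask_right2 above 0.095 m).
It fails at once if the other glassware or the tube block is moved by more than 20 mm (distance of any of flask_table, dish, dish_stack, reagent, beaker, jar, tube_block from where it was at the start of the episode above 0.02 m).
It also fails if it takes over 64 s, if anything falls off the work surface, if the arm or the gripper's body presses on something with over 40 N, if the wrist force passes 120 N, or if a joint passes its speed limit or range.

## Working session

There is one attempt and no reset: what is moved stays moved. The work goes in short steps, Python scripts to look and compute and a tool call to move; the robot and the scene stay as the last step left them, time stands still between calls to the robot, and variables do not carry over. Pictures are saved under pics/ and viewed, at most 10 in all, crops included, and the job is handed in when it is done.

Besides the shell and the picture viewer there is one more tool, called after "Emit:" as a command line: name --argument value ..., lists and objects as JSON in quotes. carry_out: Moves the arm, as the interface text tells. Its arguments: {"type":"object","properties":{"targets":{"type":"array"},"force":{"type":"number"}},"required":["targets"]}

```bash
mkdir -p pics; python3 - <<'E'
from station import manip,cams
import cv2,numpy as np
s=manip.sense();print(s['t'],s['tcp_pos'],s['tool_rot'],s['force'],s['finger_gap'])
for n in('scene','top'):
    cv2.imwrite(f'pics/{n}0.png',cams.snapshot(n)[:,:,::-1]);c=cams.camera_info(n);print(n,np.round(c['K'],1).tolist(),np.round(c['T'],4).tolist())
E
```

```text
0.0 [ 0.19759344 -0.59223085  0.2493207 ] [ 9.87084130e-01  1.60199021e-01  9.17039752e-06 -1.09305834e-03] [ 0.23229791  1.25513528 -0.64484478] 0.9988052709664433
scene [[471.8, 0.0, 323.9], [0.0, 471.8, 241.2], [0.0, 0.0, 1.0]] [[0.708, 0.4124, -0.5733, 1.2085], [0.7058, -0.3844, 0.5951, -0.6283], [0.0251, -0.8259, -0.5632, 0.7803], [0.0, 0.0, 0.0, 1.0]]
top [[573.9, 0.0, 323.9], [0.0, 573.9, 236.6], [0.0, 0.0, 1.0]] [[0.0262, -0.9836, 0.1785, 0.3008], [-0.9996, -0.0266, 0.0005, 0.058], [0.0043, -0.1785, -0.9839, 1.4507], [0.0, 0.0, 0.0, 1.0]]
```

View pics/scene0.png

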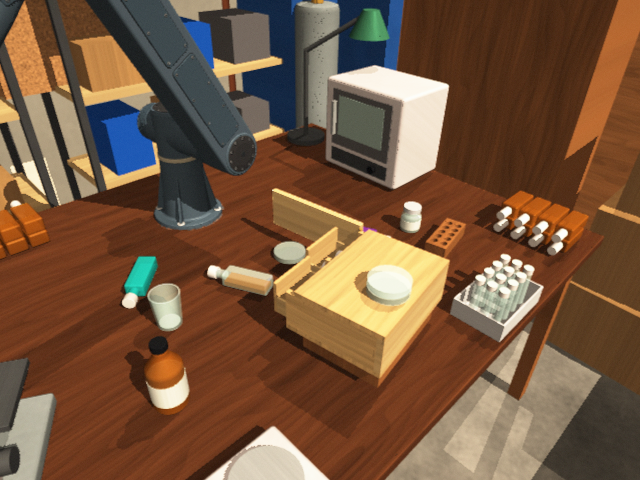

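View pics/top0.png

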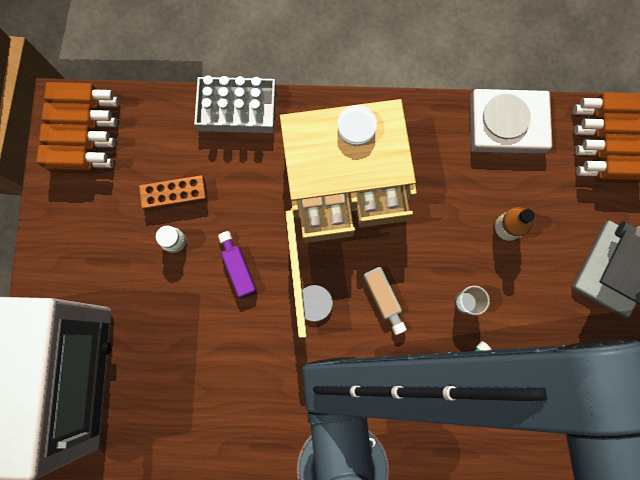

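The scene view shows the cupboard with both trays out and the door open. In the top view the cupboard spans about (281-415, 100-238), and the door runs from (292,212) to (302,335). I'll enlarge both views.

```bash
python3 - <<'E'
import cv2
a=cv2.imread('pics/top0.png')[85:345,270:430];cv2.imwrite('pics/topc.png',cv2.resize(a[:130],None,fx=4.5,fy=4.5,interpolation=cv2.INTER_CUBIC))
a=cv2.imread('pics/scene0.png')[185:385,260:460];cv2.imwrite('pics/scenec.png',cv2.resize(a,None,fx=3,fy=3,interpolation=cv2.INTER_CUBIC))
E
```

```text
(no output)
```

View pics/topc.png

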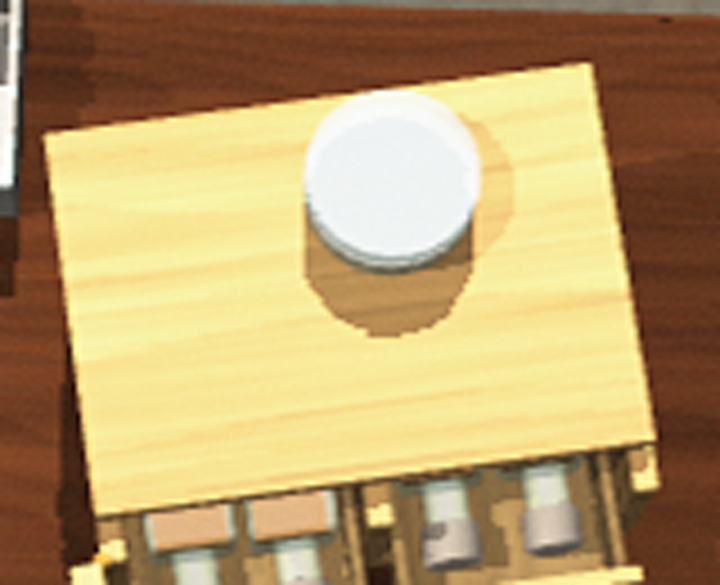

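View pics/scenec.png

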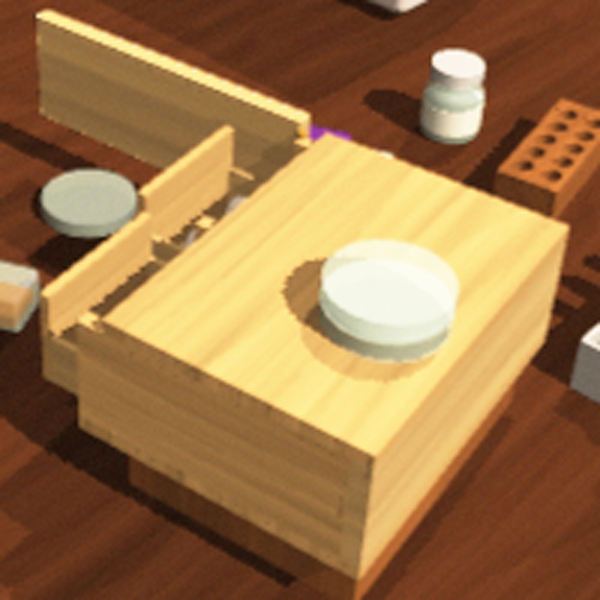

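Top-board corners: in the top view (280,114.6), (401.8,99), (415.6,182.8), (291.8,199.4), and in the scene view (449.3,261), (385,336.7), (295,292.3), (368.3,230). The flask caps face the front, and the top-edge corners of the tray panels and the door are visible too.

```bash
cat > h.py <<'E'
import numpy as np,cv2
from station import manip,cams
from scipy.optimize import least_squares
from scipy.spatial.transform import Rotation as R
def P(n):
    c=cams.camera_info(n);return c['K']@np.linalg.inv(c['T'])[:3]
def tri(a,b):
    p=cv2.triangulatePoints(P('top'),P('scene'),np.array(a,float).T,np.array(b,float).T);return (p[:3]/p[3]).T
def ray(n,uv,z):
    c=cams.camera_info(n);d=c['T'][:3,:3]@np.linalg.solve(c['K'],[*uv,1]);o=c['T'][:3,3];return o+d*(z-o[2])/d[2]
def proj(n,X):
    p=P(n)@np.r_[X,1];return p[:2]/p[2]
E
python3 - <<'E'
from h import *
T=[(280,114.6),(401.8,99),(415.6,182.8),(291.8,199.4)];S=[(449.3,261),(385,336.7),(295,292.3),(368.3,230)]
X=tri(T,S);print(X.round(4))
L=np.array([[.115,.145],[.115,-.145],[-.093,-.145],[-.093,.145]])
def w(p,l,z):
    c,s=np.cos(p[2]),np.sin(p[2]);return np.array([p[0]+c*l[0]-s*l[1],p[1]+s*l[0]+c*l[1],z])
f=lambda p:np.concatenate([np.r_[proj('top',w(p,l,.167))-t,proj('scene',w(p,l,.167))-s] for l,t,s in zip(L,T,S)])
r=least_squares(f,[.8,0,0]);p=r.x;print('cup',p,r.fun.round(1));np.save('cup.npy',p)
c,s=np.cos(p[2]),np.sin(p[2])
loc=lambda W:(np.array([[c,s],[-s,c]])@(W[:2]-p[:2])*1000).round(1)
D=tri([(302,335)],[(273.3,189)])[0];print('door tri',D.round(4),loc(D))
for n,uv in(('top',(302,335)),('scene',(273.3,189))):
    W=ray(n,uv,.167);l=loc(W);print(n,W.round(4),l,'ang',np.arctan2(-(l[0]+118),145-l[1]))
# panel outer-top edges, z=.147
for nm,uv in(('L',(302,238)),('L',(353,231)),('R',(360,221)),('R',(411,213))): 
    W=ray('top',uv,.147);print(nm,W.round(4),loc(W))
for nm,uv in(('Lleft',(337,228)),('Lr',(307,250)),('Rl',(309,257)),('Rr',(274,288))): print(nm,loc(ray('scene',uv,.147)))
E
python3 -c "
import cv2
a=cv2.imread('pics/top0.png')[180:345,280:420];cv2.imwrite('pics/topd.png',cv2.resize(a,None,fx=3.6,fy=3.6,interpolation=cv2.INTER_CUBIC))"
```

```text
[[ 0.8251  0.1704  0.1643]
 [ 0.8719 -0.1169  0.1676]
 [ 0.668  -0.1494  0.1639]
 [ 0.6198  0.1352  0.1637]]
cup [0.73570948 0.0078394  0.16657127] [ 0.1 -0.4  0.  -0.9 -0.7 -0.8 -0.2  0.5  0.2 -0.8 -1.7 -0.8 -0.3 -0.5
 -0.  -1.1]
door tri [0.3112 0.1    0.1668] [-403.3  161.3]
top [0.3121 0.1012 0.167 ] [-402.3  162.3] ang 1.6315725986828034
scene [0.3103 0.0981 0.167 ] [-404.5  159.5] ang 1.6213640008816945
L [0.5328 0.1091 0.147 ] [-183.4  133.5]
L [ 0.5524 -0.0083  0.147 ] [-183.5   14.5]
R [ 0.5764 -0.0241  0.147 ] [-162.4   -5.1]
R [ 0.5987 -0.1425  0.147 ] [-160.1 -125.6]
Lleft [-171.9  128.6]
Lr [-174.2    7.8]
Rl [-154.1  -11.3]
Rr [-146.6 -142.2]
```

View pics/topd.png

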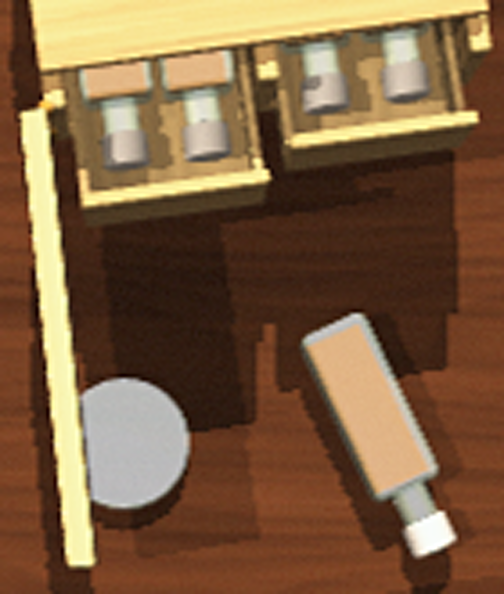

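The trays stick out by roughly 65 mm (left) and 42 mm (right), and the door is at about 1.62 rad. Plan: keep the tool pointing down with its y axis along the cupboard's y, and fingers at z≈0.125 so the body clears 0.167.

```bash
cat >> h.py <<'E'
p=np.load('cup.npy') ; C,S_=np.cos(p[2]),np.sin(p[2])
def glob(x,y,z): return np.array([p[0]+C*x-S_*y,p[1]+S_*x+C*y,z])
def locl(W): return np.array([C*(W[0]-p[0])+S_*(W[1]-p[1]),-S_*(W[0]-p[0])+C*(W[1]-p[1]),W[2]])
def go(x,y,z,yaw=0):   # cupboard frame metres; tool x at yaw deg in cupboard frame, pointing down
    s=manip.sense();r=R.from_quat(s['tool_rot']);W=glob(x,y,z)
    t=R.from_euler('z',p[2]+np.radians(yaw))*R.from_euler('x',np.pi)
    print((r.inv().apply(W-s['tcp_pos'])*100).round(2),(r.inv()*t).as_rotvec(degrees=True).round(1),'W',W.round(3))
def st():
    s=manip.sense();print('t',s['t'],'loc',locl(s['tcp_pos']).round(4),'F',s['force'].round(1))
E
python3 -c "
from h import *
st();go(-.225,-.0695,.25);go(-.225,-.0695,.125)"
```

```text
t 0.1 loc [-0.6302 -0.5026  0.2494] F [-0.2  0.1  0.2]
[ 4.672e+01 -3.653e+01  3.000e-02] [-0.1 -0.   8.9] W [ 0.525 -0.098  0.25 ]
[ 46.72 -36.5   12.53] [-0.1 -0.   8.9] W [ 0.525 -0.098  0.125]
```

Emit:
carry_out --targets '[[[3.1,-2.4,0,0,0,2,4],[6.2,-4.9,0,0,0,4,4],[9.3,-7.3,0,0,0,6,4],[12.5,-9.8,0,0,0,8.9,4],[15.6,-12.2,0,0,0,8.9,4],[18.7,-14.6,0,0,0,8.9,4],[21.8,-17,0,0,0,8.9,4],[25,-19.5,0,0,0,8.9,4],[28,-21.9,0,0,0,8.9,4],[31.2,-24.4,0,0,0,8.9,4],[34.3,-26.8,0,0,0,8.9,4],[37.4,-29.2,0,0,0,8.9,4]]]'

```text
t: 1.1
tcp_pos: [0.4606, -0.1956, 0.2501]
tool_rot: [0.997, 0.083, -0.0, -0.0]
force: [0.7, -0.2, 0.6]
finger_gap: 0.469
gripper_force: 0.0
```

```bash
python3 -c "
from h import *
st();go(-.225,-.0695,.25);go(-.225,-.0695,.125)"
```

```text
t 1.1 loc [-0.305  -0.1551  0.2501] F [ 0.7 -0.2  0.6]
[ 8.   -8.56  0.01] [-0.  0. -0.] W [ 0.525 -0.098  0.25 ]
[ 8.   -8.55 12.51] [-0.  0. -0.] W [ 0.525 -0.098  0.125]
```

Emit:
carry_out --targets '[[[2,-2.1,0,0,0,0,4],[4.5,-4.8,0,0,0,0,4],[7,-7.4,0,0,0,0,4],[8,-8.5,2,0,0,0,4],[8,-8.5,5,0,0,0,4],[8,-8.5,8.5,0,0,0,4],[8,-8.5,11,0,0,0,4],[8,-8.5,12.5,0,0,0,4],[9,-8.5,12.5,0,0,0,4],[10.5,-8.5,12.5,0,0,0,4],[11.5,-8.5,12.5,0,0,0,4],[12.2,-8.5,12.5,0,0,0,4]]]'

```text
t: 2.1
tcp_pos: [0.5689, -0.0938, 0.1263]
tool_rot: [0.997, 0.083, 0.002, 0.001]
force: [0.2, 0.3, -1.1]
finger_gap: 0.468
gripper_force: 0.0
```

```bash
python3 - <<'E'
from h import *
st();go(-.126,-.0695,.125)
cv2.imwrite('pics/s1.png',cv2.resize(cams.snapshot('scene')[150:390,180:480,::-1],None,fx=2.4,fy=2.4))
E
```

```text
t 2.1 loc [-0.1814 -0.0726  0.1263] F [ 0.2  0.3 -1.1]
[ 5.54 -0.3   0.15] [ 0.1 -0.2  0. ] W [ 0.623 -0.082  0.125]
```

View pics/s1.png

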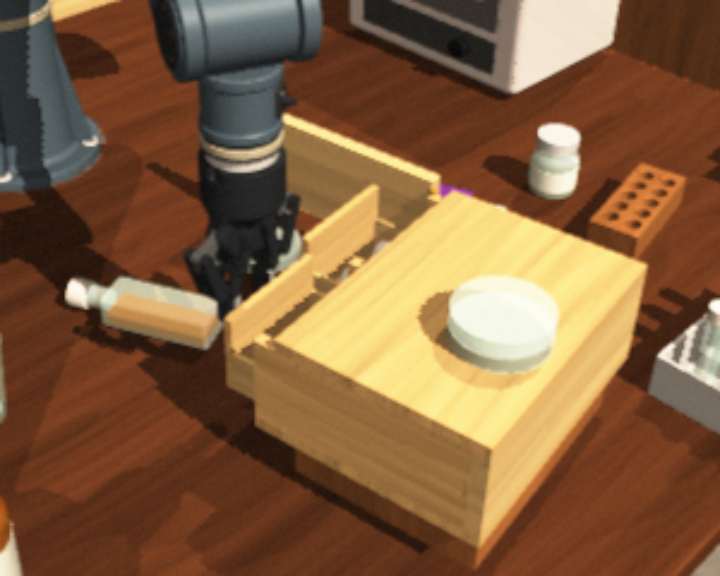

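The fingers stand just in front of the right tray's panel, at about (235,290) in the crop. I'll push slowly.

Emit:
carry_out --targets '[[[0.5,0,0,0,0,0,4],[1,0,0,0,0,0,4],[1.5,0,0,0,0,0,4],[2.0,0,0,0,0,0,4],[2.5,0,0,0,0,0,4],[3,0,0,0,0,0,4],[3.4,0,0,0,0,0,4],[3.8,0,0,0,0,0,4],[4.1,0,0,0,0,0,4],[4.4,0,0,0,0,0,4],[4.7,0,0,0,0,0,4],[4.8,0,0,0,0,0,4]]]'

```text
t: 3.15
tcp_pos: [0.6098, -0.0855, 0.1258]
tool_rot: [0.996, 0.084, -0.005, -0.001]
force: [-9.5, -2.6, 8.2]
finger_gap: 0.467
gripper_force: 5.2
```

```bash
python3 -c "
from h import *
st()"
```

```text
t 3.15 loc [-0.1396 -0.0711  0.1258] F [-9.5 -2.6  8.2]
```

Emit:
carry_out --targets '[[[0.2,0,0,0,0,0,4],[0.4,0,0,0,0,0,4],[0.5,0,0,0,0,0,4],[0.5,0,0,0,0,0,4]]]'

```text
t: 3.48
tcp_pos: [0.6146, -0.0847, 0.1258]
tool_rot: [0.996, 0.084, -0.005, -0.001]
force: [-8.6, -0.6, 8.8]
finger_gap: 0.466
gripper_force: 4.6
```

```bash
python3 -c "
from h import *
st()"
```

```text
t 3.4833 loc [-0.1348 -0.0711  0.1258] F [-8.6 -0.6  8.8]
```

Sliding at about 8.6 N, still short of home. I'll continue in small steps.

Emit:
carry_out --targets '[[[0.2,0,0,0,0,0,4],[0.4,0,0,0,0,0,4],[0.6,0,0,0,0,0,4],[0.6,0,0,0,0,0,4]]]'

```text
t: 3.82
tcp_pos: [0.6208, -0.0836, 0.1258]
tool_rot: [0.996, 0.084, -0.004, -0.001]
force: [-8.0, -1.1, 7.8]
finger_gap: 0.471
gripper_force: 4.4
```

```bash
python3 - <<'E'
from h import *
st()
cv2.imwrite('pics/s2.png',cv2.resize(cams.snapshot('scene')[210:350,240:400,::-1],None,fx=4,fy=4,interpolation=cv2.INTER_CUBIC))
E
```

```text
t 3.8167 loc [-0.1285 -0.0711  0.1258] F [-8.  -1.1  7.8]
```

View pics/s2.png

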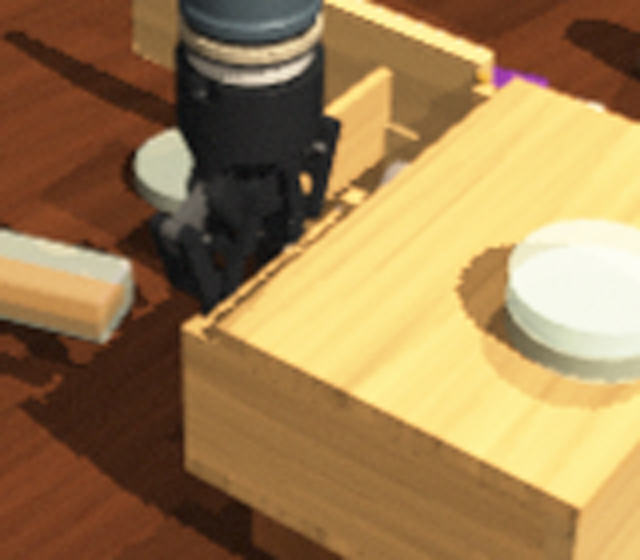

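The right panel is almost flush with the cupboard's side at (190,325). I'll go on until the force rises.

Emit:
carry_out --targets '[[[0.15,0,0,0,0,0,4],[0.3,0,0,0,0,0,4],[0.4,0,0,0,0,0,4],[0.4,0,0,0,0,0,4]]]'

```text
t: 4.2
tcp_pos: [0.622, -0.0834, 0.1258]
tool_rot: [0.996, 0.084, -0.008, -0.001]
force: [-14.5, -2.9, 11.7]
finger_gap: 0.47
gripper_force: 7.9
```

```bash
python3 -c "
from h import *
st()"
```

```text
t 4.2 loc [-0.1273 -0.0711  0.1258] F [-14.5  -2.9  11.7]
```

The force rose to 14.5 N and the motion stopped at local x=-127.3, so the right tray is home. I'll back off and move to the left tray.

Emit:
carry_out --targets '[[[-2,0,0,0,0,0,4],[-5,0,0,0,0,0,4],[-8,0,0,0,0,0,4],[-10,-1,0,0,0,0,4],[-10.3,-4,0,0,0,0,4],[-10.3,-7.5,0,0,0,0,4],[-10.3,-11,0,0,0,0,4],[-10.3,-14,0,0,0,0,4],[-10.3,-14,0,0,0,0,4],[-9,-14,0,0,0,0,4],[-8,-14,0,0,0,0,4],[-7.5,-14,0,0,0,0,4]]]'

```text
t: 5.2
tcp_pos: [0.5337, 0.0422, 0.1258]
tool_rot: [0.997, 0.083, 0.002, 0.0]
force: [-0.2, -0.6, -0.2]
finger_gap: 0.468
gripper_force: 0.0
```

```bash
python3 -c "
from h import *
st();go(-.1273,.0695,.125)"
```

```text
t 5.2 loc [-0.1935  0.0674  0.1258] F [-0.2 -0.6 -0.2]
[ 6.62 -0.21  0.1 ] [ 0.1 -0.2 -0. ] W [0.599 0.055 0.125]
```

Emit:
carry_out --targets '[[[0.5,-0.2,0,0,0,0,4],[1,-0.2,0,0,0,0,4],[1.5,-0.2,0,0,0,0,4],[2.1,-0.2,0,0,0,0,4],[2.7,-0.2,0,0,0,0,4],[3.3,-0.2,0,0,0,0,4],[3.9,-0.2,0,0,0,0,4],[4.5,-0.2,0,0,0,0,4],[5,-0.2,0,0,0,0,4],[5.5,-0.2,0,0,0,0,4],[5.9,-0.2,0,0,0,0,4],[6.3,-0.2,0,0,0,0,4]]]'

```text
t: 6.2
tcp_pos: [0.5872, 0.054, 0.1256]
tool_rot: [0.997, 0.083, -0.007, -0.0]
force: [-13.3, -2.6, 12.8]
finger_gap: 0.469
gripper_force: 6.1
```

Emit:
carry_out --targets '[[[0.2,0,0,0,0,0,4],[0.4,0,0,0,0,0,4],[0.6,0,0,0,0,0,4],[0.6,0,0,0,0,0,4]]]'

```text
t: 6.53
tcp_pos: [0.5939, 0.0551, 0.1256]
tool_rot: [0.997, 0.083, -0.006, -0.0]
force: [-11.7, -0.6, 11.1]
finger_gap: 0.47
gripper_force: 5.4
```

```bash
python3 -c "
from h import *
st()"
```

```text
t 6.5333 loc [-0.132   0.0701  0.1256] F [-11.7  -0.6  11.1]
```

Emit:
carry_out --targets '[[[0.2,0,0,0,0,0,4],[0.4,0,0,0,0,0,4],[0.6,0,0,0,0,0,4],[0.7,0,0,0,0,0,4],[0.7,0,0,0,0,0,4]]]'

```text
t: 6.95
tcp_pos: [0.5988, 0.0559, 0.1256]
tool_rot: [0.996, 0.083, -0.009, -0.0]
force: [-15.3, -3.1, 15.5]
finger_gap: 0.47
gripper_force: 7.2
```

```bash
python3 -c "
from h import *
st()"
```

```text
t 6.95 loc [-0.1271  0.0702  0.1256] F [-15.3  -3.1  15.5]
```

Same depth as the right tray, so the left one is home. I'll back off, raise the tool and check with a picture.

Emit:
carry_out --targets '[[[-2,0,0,0,0,0,4],[-4,0,0,0,0,0,4],[-7,0,-1,0,0,0,4],[-10,0,-4,0,0,0,4],[-12,0,-7,0,0,0,4],[-14,0,-10,0,0,0,4],[-16,0,-12.5,0,0,0,4],[-16,0,-12.5,0,0,0,4]]]'

```text
t: 7.62
tcp_pos: [0.4467, 0.0299, 0.2542]
tool_rot: [0.997, 0.082, 0.002, 0.001]
force: [0.9, -1.0, 0.3]
finger_gap: 0.464
gripper_force: 0.0
```

```bash
python3 - <<'E'
from h import *
st();print(manip.sense()['q'].round(2));go(-.295,.22,.25,-93);go(-.295,.22,.125,-93)
cv2.imwrite('pics/s3.png',cv2.resize(cams.snapshot('scene')[160:350,240:450,::-1],None,fx=3,fy=3,interpolation=cv2.INTER_CUBIC))
E
```

```text
t 7.6167 loc [-0.2813  0.0696  0.2542] F [ 0.9 -1.   0.3]
[-0.18  0.28  1.86 -0.    1.    1.22]
[ -1.39 -15.03   0.38] [-0.1 -0.3 92.9] W [0.408 0.176 0.25 ]
[ -1.44 -15.06  12.88] [-0.1 -0.3 92.9] W [0.408 0.176 0.125]
```

View pics/s3.png

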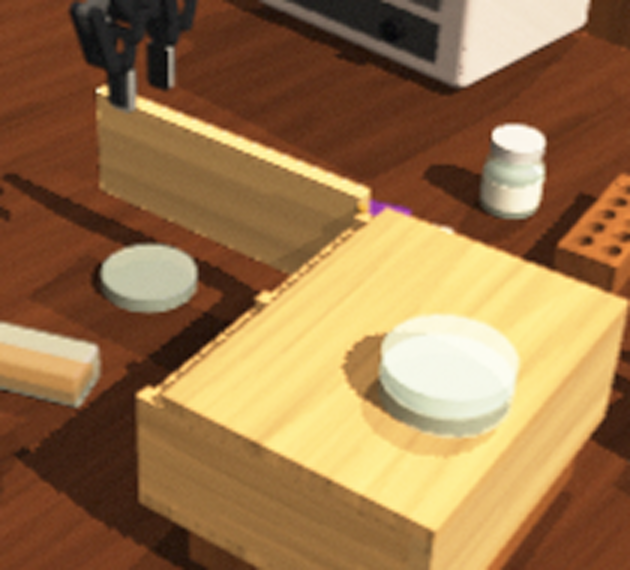

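Both trays are flush and the front edge (150,390)-(370,215) is clear. A −93° yaw would exceed joint 6, so I'll use the half-turn equivalent of +87°.

Emit:
carry_out --targets '[[[0,-1,0,0,0,-7,4],[0,-2,0,0,0,-14,4],[-0.5,-3.5,0,0,0,-21,4],[-0.5,-5,0,0,0,-28,4],[-0.5,-6.5,0,0,0,-35,4],[-1,-8,0,0,0,-42,4],[-1,-9.5,0,0,0,-49,4],[-1,-11,0,0,0,-56,4],[-1.4,-12.5,0,0,0,-63,4],[-1.4,-14,0,0,0,-70,4],[-1.4,-15,0,0,0,-77,4],[-1.4,-15,0,0,0,-84,4]]]'

```text
t: 8.67
tcp_pos: [0.4096, 0.1776, 0.2491]
tool_rot: [0.682, 0.731, -0.0, -0.001]
force: [1.0, 0.7, 0.4]
finger_gap: 0.473
gripper_force: 0.0
```

```bash
python3 - <<'E'
from h import *
st();print(manip.sense()['q'].round(2));go(-.295,.22,.125,87)
E
```

```text
t 8.6667 loc [-0.2934  0.2215  0.2491] F [1.  0.7 0.4]
[0.16 0.29 1.86 0.   0.99 0.09]
[-0.17 -0.12 12.41] [-0.1 -0.  -2.6] W [0.408 0.176 0.125]
```

Emit:
carry_out --targets '[[[-0.2,-0.1,3,0,0,-2.6,4],[-0.2,-0.1,6.5,0,0,-2.6,4],[-0.2,-0.1,10,0,0,-2.6,4],[-0.2,-0.1,12.4,0,0,-2.6,4],[-0.2,-0.1,12.4,0,0,-2.6,4]]]'

```text
t: 9.08
tcp_pos: [0.4061, 0.1734, 0.1215]
tool_rot: [0.669, 0.744, -0.004, -0.004]
force: [-0.8, -0.0, 0.0]
finger_gap: 0.469
gripper_force: 0.0
```

```bash
cat >> h.py <<'E'
def door(ths,c=.011,r=.18):
    s=manip.sense();q=R.from_quat(s['tool_rot'])
    for a in ths:
        t=np.radians(a);x=-.118-r*np.sin(t)-(.016+c)*np.cos(t);y=.145-r*np.cos(t)+(.016+c)*np.sin(t)
        T=R.from_euler('z',p[2]+np.radians(180-a))*R.from_euler('x',np.pi)
        d=q.inv().apply(glob(x,y,.125)-s['tcp_pos'])*100;print(a,d.round(1),round((q.inv()*T).as_rotvec(degrees=True)[2],1),glob(x,y,0).round(2)[:2])
E
python3 -c "
from h import *
st();door([93,88,83,78,73,68,63,58,53,48,43,38])"
```

```text
t 9.0833 loc [-0.2976  0.2179  0.1215] F [-0.8 -0.   0. ]
93 [-3.6  0.3 -0.4] -0.5 [0.41 0.14]
88 [-5.2  0.2 -0.4] -5.5 [0.41 0.12]
83 [-6.8  0.2 -0.4] -10.5 [0.42 0.11]
78 [-8.4  0.3 -0.4] -15.5 [0.42 0.09]
73 [-10.    0.6  -0.4] -20.5 [0.42 0.07]
68 [-11.5   1.   -0.4] -25.5 [0.43 0.06]
63 [-13.    1.5  -0.4] -30.5 [0.43 0.05]
58 [-14.4   2.1  -0.4] -35.5 [0.44 0.03]
53 [-15.8   2.9  -0.4] -40.5 [0.45 0.02]
48 [-17.1   3.8  -0.4] -45.5 [0.46 0.01]
43 [-18.4   4.8  -0.4] -50.5 [ 0.47 -0.  ]
38 [-19.5   5.9  -0.4] -55.5 [ 0.49 -0.01]
```

Emit:
carry_out --targets '[[[-1.2,0.1,-0.2,0,0,0,4],[-2.4,0.2,-0.4,0,0,0,4],[-3.6,0.3,-0.4,0,0,-0.5,4],[-5.2,0.2,-0.4,0,0,-5.5,4],[-6.8,0.2,-0.4,0,0,-10.5,4],[-8.4,0.3,-0.4,0,0,-15.5,4],[-10,0.6,-0.4,0,0,-20.5,4],[-11.5,1,-0.4,0,0,-25.5,4],[-13,1.5,-0.4,0,0,-30.5,4],[-14.4,2.1,-0.4,0,0,-35.5,4],[-15.8,2.9,-0.4,0,0,-40.5,4],[-17.1,3.8,-0.4,0,0,-45.5,4]]]'

```text
t: 10.08
tcp_pos: [0.4648, 0.0075, 0.1308]
tool_rot: [0.327, 0.945, 0.0, -0.001]
force: [-0.4, 1.4, 0.3]
finger_gap: 0.473
gripper_force: 0.0
```

```bash
python3 - <<'E'
from h import *
st();print(manip.sense()['q'].round(2));door([48,43,38,33,28,23,18,14,10,7,4,2,0])
cv2.imwrite('pics/s4.png',cv2.resize(cams.snapshot('scene')[160:350,240:450,::-1],None,fx=3,fy=3,interpolation=cv2.INTER_CUBIC))
E
```

```text
t 10.0833 loc [-0.2672  0.0446  0.1308] F [-0.4  1.4  0.3]
[-0.23  0.52  1.94  0.    0.69 -1.13]
48 [ 0.2 -0.2  0.6] 0.3 [0.46 0.01]
43 [-1.4 -0.4  0.6] -4.7 [ 0.47 -0.  ]
38 [-3.  -0.4  0.6] -9.7 [ 0.49 -0.01]
33 [-4.6 -0.3  0.6] -14.7 [ 0.5  -0.02]
28 [-6.1 -0.1  0.6] -19.7 [ 0.51 -0.03]
23 [-7.7  0.3  0.6] -24.7 [ 0.53 -0.04]
18 [-9.2  0.8  0.6] -29.7 [ 0.54 -0.04]
14 [-10.4   1.3   0.6] -33.7 [ 0.55 -0.05]
10 [-11.5   1.9   0.6] -37.7 [ 0.57 -0.05]
7 [-12.3   2.4   0.6] -40.7 [ 0.58 -0.05]
4 [-13.1   2.9   0.6] -43.7 [ 0.59 -0.05]
2 [-13.6   3.3   0.6] -45.7 [ 0.59 -0.05]
0 [-14.1   3.7   0.6] -47.7 [ 0.6  -0.05]
```

View pics/s4.png

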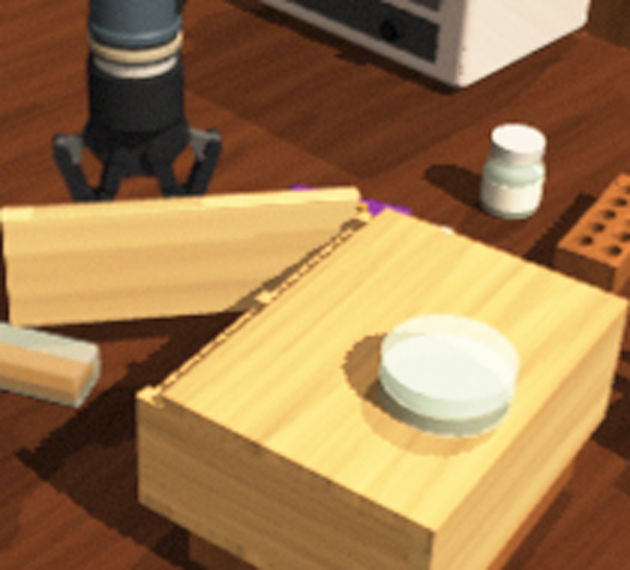

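The door now stands at about 48° with the fingers behind its outer face at (80-200,195), and the trays are flush. I'll continue the sweep.

Emit:
carry_out --targets '[[[-1.4,-0.4,0.3,0,0,-4.7,4],[-3,-0.4,0.5,0,0,-9.7,4],[-4.6,-0.3,0.5,0,0,-14.7,4],[-6.1,-0.1,0.5,0,0,-19.7,4],[-7.7,0.3,0.5,0,0,-24.7,4],[-9.2,0.8,0.5,0,0,-29.7,4],[-10.4,1.3,0.5,0,0,-33.7,4],[-11.5,1.9,0.5,0,0,-37.7,4],[-12.3,2.4,0.5,0,0,-40.7,4],[-12.7,2.6,0.5,0,0,-42.2,4],[-13.1,2.9,0.5,0,0,-43.7,4],[-13.1,2.9,0.5,0,0,-43.7,4]]]'

```text
t: 11.13
tcp_pos: [0.5867, -0.0505, 0.1257]
tool_rot: [-0.046, 0.999, -0.0, 0.001]
force: [1.2, 0.6, 0.9]
finger_gap: 0.468
gripper_force: 0.0
```

```bash
python3 - <<'E'
from h import *
st();door([4,2,0,-1])
E
```

```text
t 11.1333 loc [-0.1566 -0.0328  0.1257] F [1.2 0.6 0.9]
4 [0.1 0.  0.1] -0.2 [ 0.59 -0.05]
2 [-0.5 -0.1  0.1] -2.2 [ 0.59 -0.05]
0 [-1.2 -0.1  0.1] -4.2 [ 0.6  -0.05]
-1 [-1.5 -0.2  0.1] -5.2 [ 0.6  -0.05]
```

Emit:
carry_out --targets '[[[-0.3,0,0,0,0,-1.2,4],[-0.6,0,0,0,0,-2.2,4],[-0.9,-0.1,0,0,0,-3.2,4],[-1.2,-0.1,0,0,0,-4.2,4],[-1.4,-0.1,0,0,0,-4.2,4],[-1.4,-0.1,0,0,0,-4.2,4]]]'

```text
t: 11.63
tcp_pos: [0.5945, -0.0499, 0.1246]
tool_rot: [-0.083, 0.997, 0.001, -0.006]
force: [-10.3, -2.2, 4.4]
finger_gap: 0.466
gripper_force: 0.0
```

```bash
python3 - <<'E'
from h import *
st()
E
```

```text
t 11.6333 loc [-0.1488 -0.0335  0.1246] F [-10.3  -2.2   4.4]
```

Contact force is 10 N at about 2.5 mm short of the nominal shut position. I'll press a little more to tell a stop from friction.

Emit:
carry_out --targets '[[[-0.2,0,0,0,0,0,4],[-0.4,0,0,0,0,0,4],[-0.4,0,0,0,0,0,4]]]'

```text
t: 11.88
tcp_pos: [0.5943, -0.0498, 0.1246]
tool_rot: [-0.083, 0.996, 0.001, -0.011]
force: [-20.5, -6.2, 11.0]
finger_gap: 0.467
gripper_force: 0.0
```

```bash
python3 - <<'E'
from h import *
st()
E
```

```text
t 11.8833 loc [-0.149  -0.0334  0.1246] F [-20.5  -6.2  11. ]
```

A hard stop: the force doubled with no motion. I'll retreat in a straight line, lift, and check.

Emit:
carry_out --targets '[[[1,0,0,0,0,0,4],[3,0,0,0,0,0,4],[6,0,0,0,0,0,4],[8,0,-3,0,0,0,4],[10,0,-7,0,0,0,4],[12,0,-11,0,0,0,4],[14,0,-15,0,0,0,4],[14,0,-18,0,0,0,4],[14,0,-18,0,0,0,4]]]'

```text
t: 12.63
tcp_pos: [0.4683, -0.0741, 0.3127]
tool_rot: [-0.083, 0.997, -0.004, 0.007]
force: [0.6, -0.9, 0.7]
finger_gap: 0.467
gripper_force: 0.0
```

```bash
python3 - <<'E'
from h import *
st()
for a in (0,.035):
  x,y=-.118-.288*np.sin(a)-.016*np.cos(a),.145-.288*np.cos(a)+.016*np.sin(a)
  print(a,(proj('scene',glob(x,y,.167))-[240,200])*4,(proj('scene',glob(x,y,.060))-[240,200])*4)
cv2.imwrite('pics/s5.png',cv2.resize(cams.snapshot('scene')[200:350,240:400,::-1],None,fx=4,fy=4,interpolation=cv2.INTER_CUBIC))
E
```

```text
t 12.6333 loc [-0.2773 -0.0364  0.3127] F [ 0.6 -0.9  0.7]
0 [152.52186031 332.18879693] [158.37242088 485.78270966]
0.035 [138.29248121 323.89067014] [144.94958442 477.19332666]
```

View pics/s5.png

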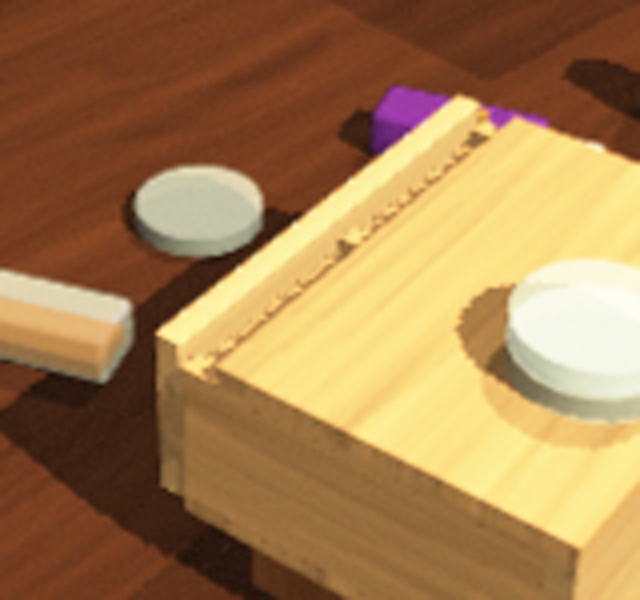

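The door is shut: its free corner is at (158,335), against a predicted (152,332) for 0 rad and (138,324) for 0.035 rad. It lies parallel to the front and nothing else has moved. I'll hand in.

```bash
python3 -c "
from station import sign_off
print(sign_off())"
```

```text
the job is handed in; nothing more can be done
None
```

I pushed both trays home, shut the door after them, and handed the job in at about 12.7 s; the last picture shows the door closed, but no verdict came back.

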